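# Stack the cleaned film rollers on their assembly pins

## Task

The film viewer's roller parts have been cleaned and lie about the bench: put them on the assembly pins, ready to refit. On the pin with the square base stack the flange first (hub upwards, as it lies), then the spacer ring on it, then the waisted guide roller on top; the toothed sprocket drum goes alone on the pin with the round base. Lower each part right down its pin rather than dropping it, leave everything sitting flat, and do not disturb the tin, bottle, eyepiece or screwdriver.

Things in the scene. Friction and masses are not known exactly. Their poses are not given: they have to be found in the camera images.
- flange: Loose aluminium flange, lying flat, hub up: thin disc 70 mm across and 5 mm thick with a round hub 30 mm across standing on it; 22 mm high in all. A through bore 22 mm across. The hub is the place to grip. Origin: centre of the underside; z up.
- spacer: Loose plain aluminium spacer ring, the smallest part: 34 mm across, 18 mm high, through bore 22 mm across, standing on end. Origin: centre of the underside; z up.
- roller: Loose aluminium guide roller, the tallest part, standing on end: 34 mm high, smooth, waisted; ends 42 mm across (each end band 10 mm high), waist 36 mm across; through bore 22 mm across. Origin: centre of the underside; z up.
- sprocket: Loose aluminium sprocket drum, standing on end: 26 mm high, 50 mm across at its two rims (8 mm high each), which are toothed with dark gaps all round, 44 mm across between them; through bore 22 mm across. Origin: centre of the underside; z up.
- square_pin: Fixed assembly pin on a SQUARE grey-green base plate, 80 x 80 mm, 12 mm thick, with a bright upright steel pin, 14 mm across, in its middle; the pin's top is 72 mm above the table, its last 10 mm tapered to 6 mm. Origin: centre of the base's underside, on the table; z up, along the pin.
- round_pin: Fixed assembly pin on a ROUND grey-green base plate, 80 mm across, 12 mm thick, with a bright upright steel pin, 14 mm across, in its middle; the pin's top is 45 mm above the table, its last 10 mm tapered to 6 mm. Origin: centre of the base's underside, on the table; z up, along the pin.
- tin: Bystander: closed black tin, 62 mm across, 24 mm high, pale round patch on its lid, no bore; it stands among the parts and is loose. Origin: centre of the underside; z up.
- oil: Bystander: small upright bottle with white cap, 38 mm across, 85 mm high, loose. Origin: centre of the underside; z up.
- loupe: Bystander: black waisted eyepiece, 42 mm across, 42 mm high, no bore, loose. Origin: centre of the underside; z up.
- driver: Bystander: loose screwdriver, 150 mm long, lying at the robot's right-hand side. Its x axis runs along it from handle to tip.
Mind the look-alikes: they are no part of the job. Leave any blue or yellow look-alike of the spacer alone.

How it is judged:
By the outcome, as a careful person would: the job done as asked, in the order asked, and still so for the second after the job is handed in, with the robot touching nothing.
It also fails if it takes over 90 s, if anything falls off the work surface, if the arm or the gripper's body presses on something with over 40 N, if the wrist force passes 120 N, or if a joint passes its speed limit or range.

## Robot

A 7-joint arm with a two-finger parallel gripper is mounted at the origin on the work surface. World frame = base frame: x ahead of the robot, y to its left, z up, the work surface at z = 0. Lengths are in mm, angles in rad, forces in N, time in s.
With the tool pointing down it reaches from about 425 to 1025 mm from the base axis. Payload 9.4 kg.
Tool frame: the origin (TCP) lies at the very end of the fingers, on their centre line; the grasp point (between the pads) lies 19 mm behind it; z points along the fingers, x is the direction in which the jaws open and shut, and the axes are right-handed (so a half turn about z gives the same grasp; the last joint's range is limited). The gripper opens to 85 mm and grips with 20 to 120 N. Pads are 22 mm wide; open, the fingers measure 114 mm over their backs; the gripper's body (76 mm by 85 mm) begins 54 mm behind the grasp point. The pads swing forward as they close: fully open they stand 13 mm farther back than shut.
Start: joints at [1.26, 0.599, -0.003, 1.599, 0.002, 0.943, -0.08], TCP at [167.954, -705.277, 192.075] pointing down, gripper open.
Joint ranges: [-2.57, 2.57], [-0.35, 1.97], [-1.29, 1.29], [0.11, 2.56], [-1.05, 4.19], [0.11, 1.86], [-2.63, 2.63]. Speed limits (rad/s): [2.22, 2.22, 3.01, 3.01, 3.14, 3.14, 3.14].

## Interface

Orientations are given as a unit quaternion [w, x, y, z].
In Python, from rig import * gives the robot as it stands.
- The arm moves only by the tool step_arm, never from a script. Its argument "steps" is one flat list of numbers, 5 for each row, row after row: the shift along the tool's x, y, z in cm, then the turn about the tool's z in rad, then the opening, from 0 (shut) to 1 (fully open). A call has 1 to 12 rows; each row shifts and turns the commanded pose from where the row before left it, along the tool's axes as they then stand; what a row does not reach is not made up. A row lasts 1/10 s, in which the tool goes at most 50 mm and 8.59 degrees, less where a joint would pass 70% of its speed; a pose out of reach is approached as far as the arm can. A call with a gripper value outside its range is refused whole. The fingers move at their own pace and stop on an object; "grip_force" is the grip in N (left out, the last holds). Time passes only in rows, so rows that do not move let the fingers close. It gives the time, the measured TCP pose, the force and the opening at its end, in the units of the state.
- observe(): the state, without advancing time (a new reading comes with each control period).
- grab_frame(name): name is "scene" or "top"; returns the picture (420x560x3 uint8, red, green, blue); there is no depth.
- camera_params(name): a dict with "camera_matrix" (3x3 intrinsics, pixels), "R" (3x3) and "t" (3): a world point X has camera coordinates R X + t. Camera axes: x right, y down, z forward; pixel columns grow to the right and rows downward; lengths in mm; the calibration is good to about 2 mm. A picture is of the moment at which its call begins. camera_params takes no time and is no camera call.
- finish_job(): hands the job in, once; it reports no verdict.
Trained networks look in the newest picture that a camera, given by its name, has taken for a name from the list of things; names that differ only in an ending like _2 or _b are one class to them, and where a whole thing is asked for, a point or a joint stands for the part that bears it (a point fixed in the world has none). Each returns a list of dicts, best first, with "conf" (0 to 1); they miss things now and then, are a little off and sometimes report something else, mostly with a low value. They report only what shows in the picture. A call takes as long as a camera call. They do not tell look-alikes from the thing itself.
- silhouettes(camera, label): "mask" (420x560 bool, what is visible of it) and "location" ([column, row] in pixels, amid what is visible of it).
The state is a dict: "t": time; "q": joint angles; "joint_velocities": joint speeds; "tau": joint torques, N m; "eef_pos": TCP position; "eef_rot": TCP orientation; "wrist_force": force on the tool from outside, world axes, zero at the start; "moment": the same for the moment, N m; "finger_gap": finger opening in mm.
Only numpy, scipy, OpenCV 4.12 (cv2) and the standard library are available. Lean on these libraries where they do the work, as an engineer would, in place of code of your own. Each camera call takes 0.05 s, during which the arm holds its last target. There are 200 camera calls.

## Working session

There is one attempt and no reset: what is moved stays moved. The work goes in short steps, Python scripts to look and compute and a tool call to move; the robot and the scene stay as the last step left them, time stands still between calls to the robot, and variables do not carry over. Pictures are saved under pics/ and viewed, about 12 in all and at most 16, crops included, and the job is handed in when it is done.

Besides the shell and the picture viewer there is one more tool, called after "Call:" as a command line: name --argument value ..., lists and objects as JSON in quotes. step_arm: Moves the arm, as the interface text tells. Its arguments: {"type":"object","properties":{"steps":{"type":"array"},"grip_force":{"type":"number"}},"required":["steps"]}

```bash
mkdir -p pics
python3 - <<'E'
from rig import *
import cv2,numpy as np
for n in("scene","top"):
    im=grab_frame(n); cv2.imwrite(f"pics/{n}0.png",cv2.resize(im[:,:,::-1],(784,588)))
    p=camera_params(n); print(n,np.round(p["camera_matrix"],1).tolist(),np.round(p["R"],3).tolist(),np.round(p["t"]).tolist(), np.round(-np.array(p["R"]).T@np.array(p["t"])))
s=observe();print(s)
E
```

```text
scene [[395.2, 0.0, 274.4], [0.0, 395.2, 213.1], [0.0, 0.0, 1.0]] [[-0.902, 0.432, 0.023], [0.241, 0.546, -0.803], [-0.359, -0.718, -0.596]] [474.0, -85.0, 1023.0] [816. 576. 531.]
top [[413.5, 0.0, 278.5], [0.0, 413.5, 207.8], [0.0, 0.0, 1.0]] [[-0.017, -0.999, -0.031], [-0.988, 0.021, -0.154], [0.154, 0.028, -0.988]] [27.0, 519.0, 1101.0] [ 343.  -14. 1168.]
{'t': 0.1, 'q': array([ 1.26029882,  0.60004629, -0.00255711,  1.60007915,  0.00181161,
        0.94293969, -0.07980415]), 'joint_velocities': array([ 0.00168949, -0.00144502, -0.00078631, -0.00194571, -0.00058891,
        0.00146305,  0.00204223]), 'tau': array([ 4.52454959e-03, -7.77987742e+01,  1.56993382e+00, -2.58626032e+01,
        1.26947442e-02,  5.48870943e-03,  4.10862231e-05]), 'eef_pos': array([ 167.83086376, -704.7839845 ,  191.29187977]), 'eef_rot': array([-3.99595592e-04,  7.84774900e-01, -6.19780458e-01, -6.17088466e-04]), 'wrist_force': array([ 0.57332177, -0.21082447, -0.004968  ]), 'moment': array([ 0.02370477, -0.02831756, -0.02754661]), 'finger_gap': 85.29629636774817}
```

View pics/top0.png

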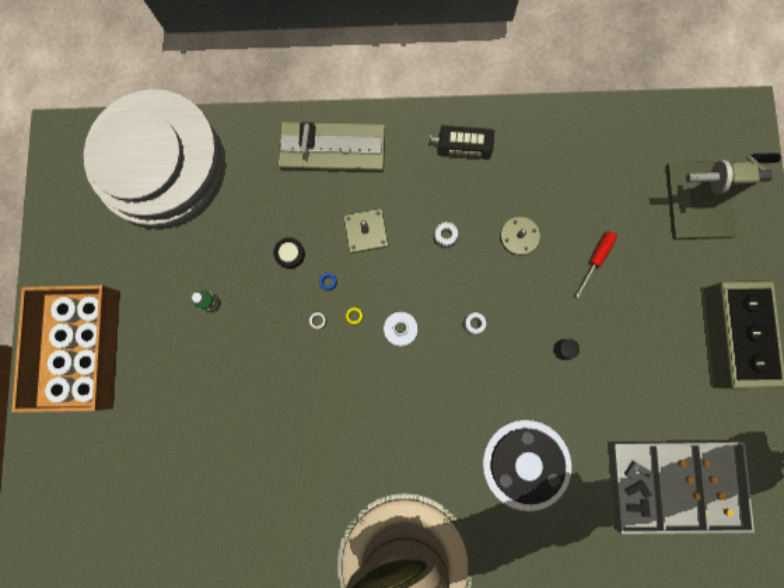

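View pics/scene0.png

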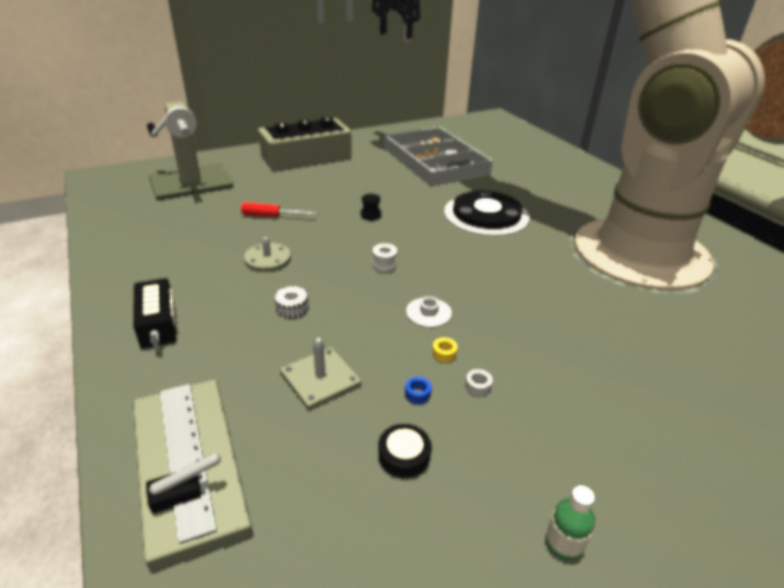

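The top view shows the square pin at (365,230), sprocket (446,234), round pin (520,235), silver spacer (317,320), flange (400,328) and roller (475,323). The blue and yellow rings to leave alone are at (328,282) and (354,316), and the tin is at (289,252). The scene view agrees.

```bash
cat > h.py <<'E'
from rig import *
import cv2,numpy as np
from scipy.optimize import least_squares
M={"flange":[(35,0,5),(15,5,22)],"spacer":[(17,0,18)],"roller":[(21,0,10),(18,10,24),(21,24,34)],
"sprocket":[(25,0,8),(22,8,18),(25,18,26)],"square_pin":[(-40,0,12),(7,12,62),(4,62,72)],"round_pin":[(40,0,12),(7,12,35),(4,35,45)],
"tin":[(31,0,24)],"oil":[(19,0,60),(9,60,85)],"loupe":[(21,0,42)]}
def proj(n,P):
    p=camera_params(n);C=np.array(P)@np.array(p["R"]).T+np.array(p["t"]);u=C@np.array(p["camera_matrix"]).T
    return u[:,:2]/u[:,2:]
def render(n,lab,x,y,z=0,yaw=0,S=8):
    im=np.zeros((420*S//2,560*S//2),np.uint8)
    im=np.zeros((1680,2240),np.uint8)
    for r,a,b in M[lab]:
        k=np.linspace(0,2*np.pi,48,endpoint=False) if r>0 else np.pi/4+np.arange(4)*np.pi/2+yaw
        R=r if r>0 else -r*2**.5
        P=[[x+R*np.cos(t),y+R*np.sin(t),z+h] for h in(a,b) for t in k]
        h=cv2.convexHull((proj(n,P)*4+1.5).astype(np.float32))
        cv2.fillConvexPoly(im,np.round(h).astype(np.int32),1)
    return im
def cen(m):
    M_=cv2.moments(m,True);return np.array([M_["m10"],M_["m01"]])/M_["m00"]
def ray(n,uv,z):
    p=camera_params(n);R=np.array(p["R"]);c=-R.T@np.array(p["t"])
    d=R.T@np.linalg.solve(np.array(p["camera_matrix"]),[uv[0],uv[1],1]);return (c+d*(z-c[2])/d[2])[:2]
def fit(n,lab,mask,z=0):
    mask=mask.copy().astype(np.uint8)
    c=cen(mask);zz=M[lab][-1][2]/2+z; xy=ray(n,c,zz)
    for _ in range(4):
        m=render(n,lab,*xy,z); e=c-(cen(m)-1.5)/4
        xy=xy+ray(n,c,zz)-ray(n,c-e,zz)
    return xy,mask.sum(),render(n,lab,*xy,z).sum()/16
E
python3 - <<'E'
from h import *
ims={n:grab_frame(n) for n in("top","scene")}
for lab in M:
    for n in ims:
        for d in silhouettes(n,lab)[:4]:
            if d["conf"]<.3: continue
            xy,a,b=fit(n,lab,d["mask"]); l=[int(v) for v in d["location"]]
            print(lab,n,round(d["conf"],2),l,ims[n][l[1],l[0]],np.round(xy,1),a,int(b))
E
```

```text
flange top 0.57 [288, 236] [102 107  82] [449.6  -1.9] 457 493
flange scene 0.96 [309, 223] [112 109 101] [449.   -0.5] 536 573
spacer top 0.61 [235, 198] [76 79 63] [549.8 144.2] 95 129
spacer scene 0.66 [319, 250] [225 203  56] [476.7  92.8] 207 280
spacer scene 0.62 [341, 271] [111 108  99] [467.4 166.5] 330 327
spacer scene 0.56 [298, 277] [54 67 91] [547.9 145.3] 303 340
roller top 0.57 [340, 225] [220 226 229] [ 455.3 -149.7] 172 213
roller scene 0.53 [275, 184] [156 152 141] [ 455.6 -146.8] 275 339
sprocket top 0.56 [317, 163] [134 135 126] [641. -98.] 262 281
sprocket scene 0.87 [205, 214] [226 221 207] [640.4 -98.9] 487 486
square_pin top 0.64 [259, 164] [50 50 42] [653.1  66.5] 788 790
round_pin top 0.91 [370, 169] [60 61 54] [ 635.3 -247.9] 601 644
round_pin scene 0.88 [190, 184] [181 182 141] [ 634.1 -248.3] 598 618
tin top 0.7 [206, 178] [227 225 191] [609.3 224.1] 341 415
tin scene 0.66 [289, 320] [253 252 241] [608.5 224. ] 1179 1333
oil top 0.5 [151, 211] [77 89 64] [510.7 386.5] 224 254
oil scene 0.92 [409, 372] [ 79 148  85] [510.6 387.7] 1288 1447
loupe top 0.59 [401, 250] [61 60 55] [ 401.  -323.1] 188 258
loupe scene 0.57 [264, 146] [12 11 11] [ 403.  -324.1] 253 296
```

```bash
cat >> h.py <<'E'
def go(x,y,z,yaw=-45):
    s=observe();w,a,b,c=s["eef_rot"];from scipy.spatial.transform import Rotation as Q
    R=Q.from_quat([a,b,c,w]).as_matrix();d=R.T@(np.array([x,y,z])-s["eef_pos"])/10
    psi=np.arctan2(R[1,0],R[0,0])
    print("tcp",np.round(s["eef_pos"],1),"F",np.round(s["wrist_force"],1),"gap",round(s["finger_gap"],1),"t",round(s["t"],1),"tilt",np.round(R[:,2],3))
    print("shift cm",np.round(d,2),"turn",round(-(np.radians(yaw)-psi),3))
E
python3 - <<'E'
from h import *
print(ray("top",(226.4,228.6),9), ray("scene",(228.6,243),72), ray("top",(365/1.4,226/1.4),72),ray("top",(521/1.4,232/1.4),45))
go(640.5,-98.5,150)
E
```

```text
[468.44785689 166.35727531] [650.96744419  70.11681516] [644.35845709  62.72081649] [ 631.68061537 -244.96871502]
tcp [ 168.  -705.3  192.1] F [ 0.3 -0.4 -0.4] gap 85.6 t 1.1 tilt [-0.  0. -1.]
shift cm [-48.07 -60.03   4.2 ] turn -0.552
```

Call:
step_arm --steps '[-2.8,-3.5,0,0,1,-2.8,-3.5,0,0,1,-2.8,-3.5,0,0,1,-2.8,-3.5,0,0,1,-2.8,-3.5,0,0,1,-2.8,-3.5,0,0,1,-2.8,-3.5,0,0,1,-2.8,-3.5,0,0,1,-2.8,-3.5,0,0,1,-2.8,-3.5,0,0,1,-2.8,-3.5,0,0,1,-2.8,-3.5,0,0,1]' --grip_force 30

```text
t: 2.3
eef_pos: [499.8, -279.6, 192.3]
eef_rot: [-0.0, 0.785, -0.62, 0.0]
wrist_force: [0.2, -1.5, 0.1]
finger_gap: 85.2
```

Call:
step_arm --steps '[-2.8,-3.5,0.8,0,1,-2.8,-3.5,0.8,0,1,-2.8,-3.5,0.8,0,1,-2.8,-3.5,0.8,0,1,-2.8,-3.5,1,0,1,0,0,0,-0.138,1,0,0,0,-0.138,1,0,0,0,-0.138,1,0,0,0,-0.138,1,0,0,0,0,1,0,0,0,0,1]'

```text
t: 3.4
eef_pos: [636.5, -104.6, 150.1]
eef_rot: [-0.0, 0.923, -0.384, -0.0]
wrist_force: [-0.2, -1.0, -0.2]
finger_gap: 85.6
```

Run:
```python
from h import *
go(640.5,-98.5,60)
im=grab_frame("scene");cv2.imwrite("pics/a.png",cv2.resize(im[80:360,80:460,::-1],(760,560)))
```

```text
tcp [ 636.5 -104.6  150.1] F [-0.2 -1.  -0.2] gap 85.6 t 3.4 tilt [ 0.  0. -1.]
shift cm [-0.15 -0.71  9.01] turn -0.004
```

View pics/a.png

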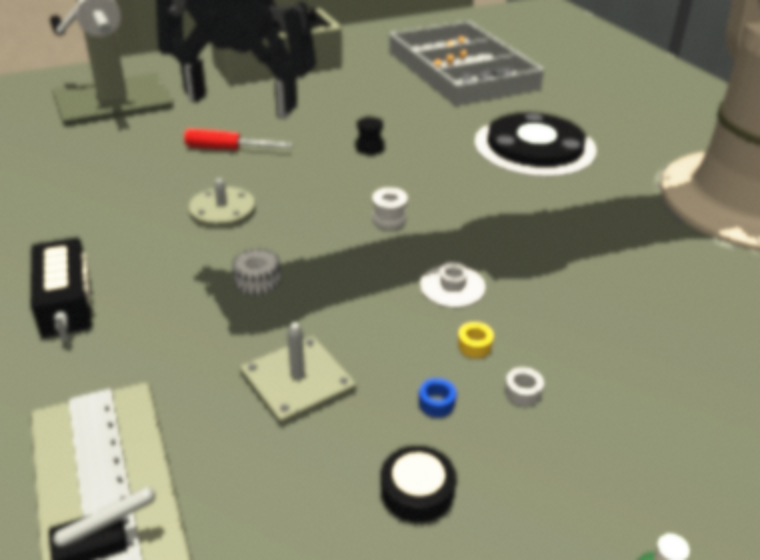

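The sprocket is at (256,268) in the crop and the fingertips hang at (190,95) and (285,110). I'll descend and check the alignment closer in.

Call:
step_arm --steps '[-0.15,-0.7,3,0,1,0,0,3,0,1,0,0,3,0,1,0,0,1,0,1,0,0,0,0,1,0,0,0,0,1]'

```text
t: 4.05
eef_pos: [641.1, -98.3, 51.0]
eef_rot: [-0.0, 0.924, -0.383, 0.001]
wrist_force: [0.2, 0.2, -0.1]
finger_gap: 85.2
```

Run:
```python
from h import *
go(640.5,-98.5,4)
im=grab_frame("scene");print(proj("scene",[[640.5,-98.5,26],[636,-105,150]]))
cv2.imwrite("pics/b.png",cv2.resize(im[120:270,120:320,::-1],(800,600)))
```

```text
tcp [641.1 -98.3  51. ] F [ 0.2  0.2 -0.1] gap 85.2 t 4.0 tilt [ 0.001 -0.    -1.   ]
shift cm [-0.03  0.05  4.7 ] turn -0.0
[[206.79768554 210.80097011]
 [203.00118546 157.88809187]]
```

View pics/b.png

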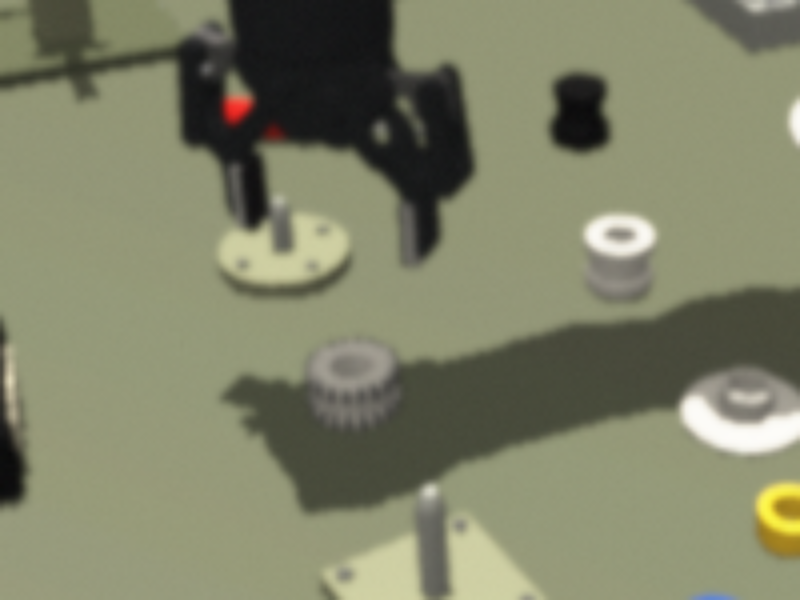

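Run:
```python
from h import *
for z in(51,64,90): print(z,proj("scene",[[641+30*k,-98-30*k,z] for k in(-1,1)]).round(1).tolist())
im=grab_frame("top");cv2.imwrite("pics/c.png",cv2.resize(im[90:270,190:430,::-1],(800,600)))
```

```text
51 [[224.0, 205.7], [187.8, 197.3]]
64 [[223.7, 200.5], [187.2, 192.2]]
90 [[223.0, 190.0], [185.8, 181.8]]
```

View pics/c.png

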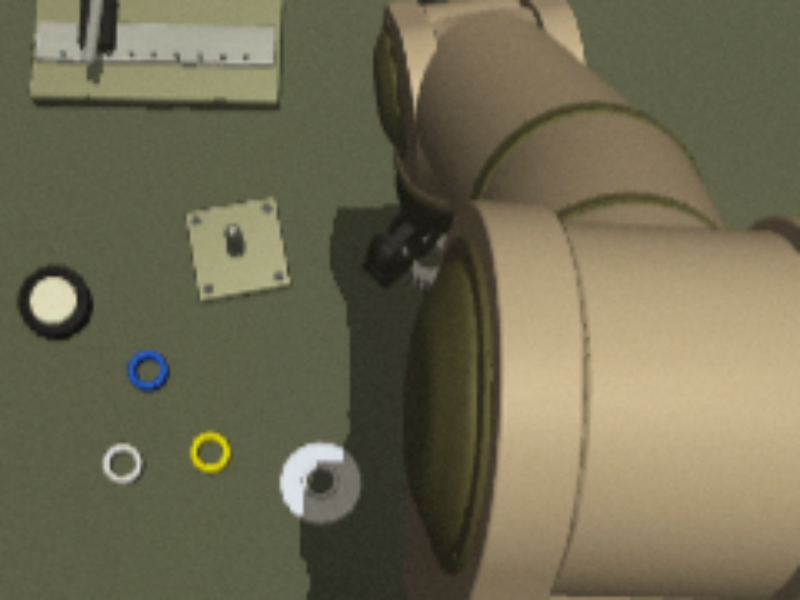

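The top view shows a fingertip next to the sprocket (crop (385,265)), but the rest is hidden by the arm. The scene view suggested the tips were higher than the stated pose, so I'll look again at rest.

Run:
```python
from h import *
go(640.5,-98.5,4)
im=grab_frame("scene")
cv2.imwrite("pics/d.png",cv2.resize(im[120:270,120:320,::-1],(800,600)))
```

```text
tcp [641.4 -98.5  51.6] F [ 0.1  0.8 -0.3] gap 85.4 t 4.2 tilt [ 0.002 -0.    -1.   ]
shift cm [-0.07  0.07  4.76] turn -0.0
```

View pics/d.png

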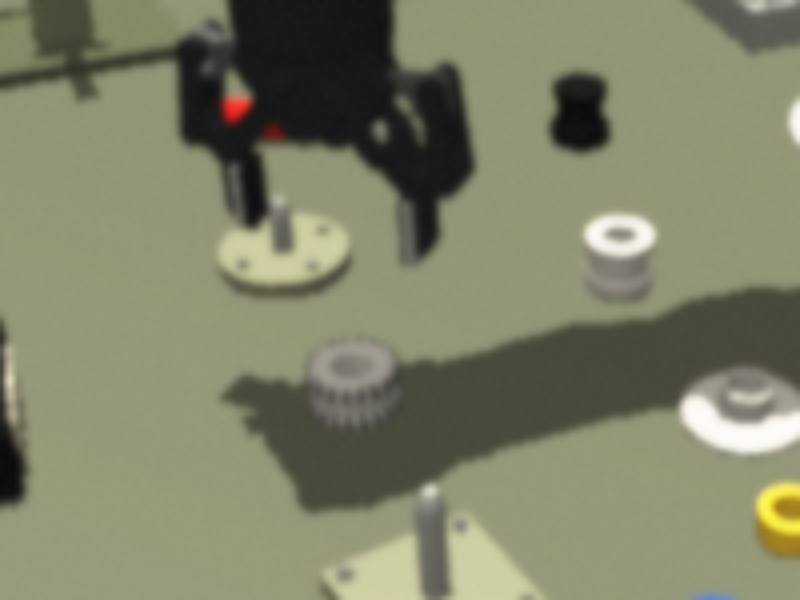

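Run:
```python
from h import *
for z in(64,95): print(z,proj("top",[[641+a*k,-98-a*k,z] for a in (30,40) for k in(-1,1)]).round(1).tolist())
# rays: fingertip px in scene with several z
for uv in((184,175.5),(222,185.5)):
  for z in(64,80,95): print(uv,z,ray("scene",uv,z).round(0))
print(ray("top",(305.5,170),64),ray("top",(305.5,170),95))
im=grab_frame("top");cv2.imwrite("pics/e.png",cv2.resize(im[130:190,285:345,::-1],(600,600)))
```

```text
64 [[308.8, 172.9], [330.0, 151.1], [305.2, 176.5], [333.5, 147.5]]
95 [[309.3, 170.1], [331.1, 147.8], [305.6, 173.9], [334.7, 144.1]]
(184, 175.5) 64 [ 659. -197.]
(184, 175.5) 80 [ 664. -170.]
(184, 175.5) 95 [ 669. -146.]
(222, 185.5) 64 [ 595. -124.]
(222, 185.5) 80 [ 603. -100.]
(222, 185.5) 95 [610. -77.]
[619.27468122 -59.2647078 ] [611.52907235 -58.00704745]
```

View pics/e.png

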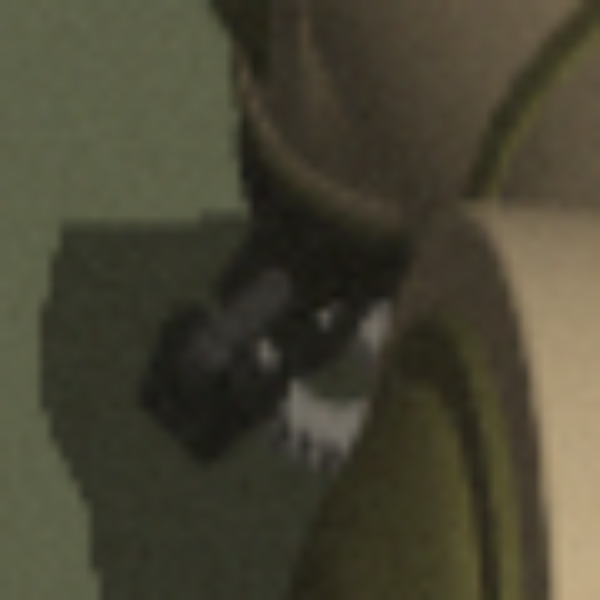

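Call:
step_arm --steps '[0,0,1,0,1,0,0,1,0,1,0,0,0.8,0,1,0,0,0,0,1,0,0,0,0,1,0,0,0,0,1]'

```text
t: 4.85
eef_pos: [640.5, -98.3, 22.1]
eef_rot: [-0.0, 0.924, -0.383, 0.0]
wrist_force: [-1.0, 0.7, 0.8]
finger_gap: 85.4
```

```bash
cat >> h.py <<'E'
def tips(c0=165,c1=245,r0=120,r1=290):
    im=grab_frame("scene").max(2)[r0:r1,c0:c1]<75
    n,l,st,_=cv2.connectedComponentsWithStats(im.astype(np.uint8))
    k=1+np.argmax(st[1:,4]);m=l==k
    print({c+c0:int(np.where(m[:,c])[0].max()+r0) for c in range(0,c1-c0,2) if m[:,c].any()})
E
python3 - <<'E'
from h import *
go(640.5,-98.5,4)
tips()
im=grab_frame("scene")
cv2.imwrite("pics/f.png",cv2.resize(im[120:270,120:320,::-1],(800,600)))
for z in(20,33,64): print(z,proj("scene",[[641+30*k,-98-30*k,z] for k in(-1,1)]).round(1).tolist())
E
```

```text
tcp [640.5 -98.3  22.1] F [-1.   0.7  0.8] gap 85.4 t 4.8 tilt [ 0. -0. -1.]
shift cm [0.01 0.01 1.81] turn 0.0
{167: 157, 169: 168, 171: 168, 173: 168, 175: 170, 177: 173, 179: 174, 181: 174, 183: 187, 185: 187, 187: 185, 189: 164, 191: 164, 193: 166, 195: 167, 197: 167, 199: 167, 201: 168, 203: 169, 205: 169, 207: 169, 209: 169, 211: 171, 213: 173, 215: 175, 217: 176, 219: 178, 221: 181, 223: 183, 225: 195, 227: 195, 229: 192, 231: 182, 233: 181, 235: 179, 237: 177}
20 [[224.8, 217.5], [189.4, 209.0]]
33 [[224.5, 212.6], [188.7, 204.2]]
64 [[223.7, 200.5], [187.2, 192.2]]
```

View pics/f.png

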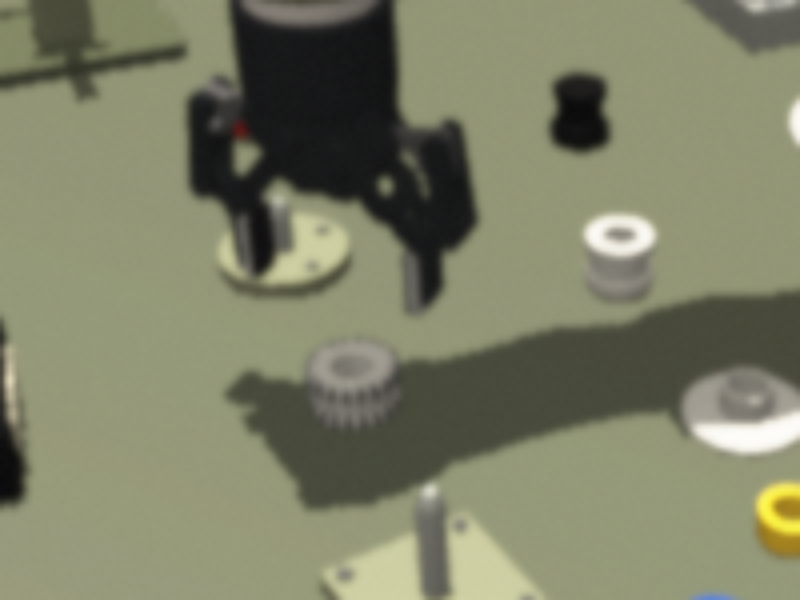

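At TCP z=22 the tips still show near (185,187) and (226,196), about 40 mm higher than expected. The x,y agree with the top view. I'll lower gently and watch.

Call:
step_arm --steps '[0,0,0.6,0,1,0,0,0.6,0,1,0,0,0.6,0,1,0,0,0,0,1,0,0,0,0,1]'

```text
t: 5.45
eef_pos: [640.2, -98.3, 3.7]
eef_rot: [0.0, 0.924, -0.382, -0.0]
wrist_force: [-0.5, -0.1, -0.3]
finger_gap: 85.2
```

Run:
```python
from h import *
go(640.5,-98.5,4)
im=grab_frame("scene")
cv2.imwrite("pics/g.png",cv2.resize(im[120:270,120:320,::-1],(800,600)))
```

```text
tcp [640.2 -98.3   3.7] F [-0.5 -0.1 -0.3] gap 85.2 t 5.5 tilt [-0.001  0.    -1.   ]
shift cm [ 0.04 -0.01 -0.03] turn 0.0
```

View pics/g.png

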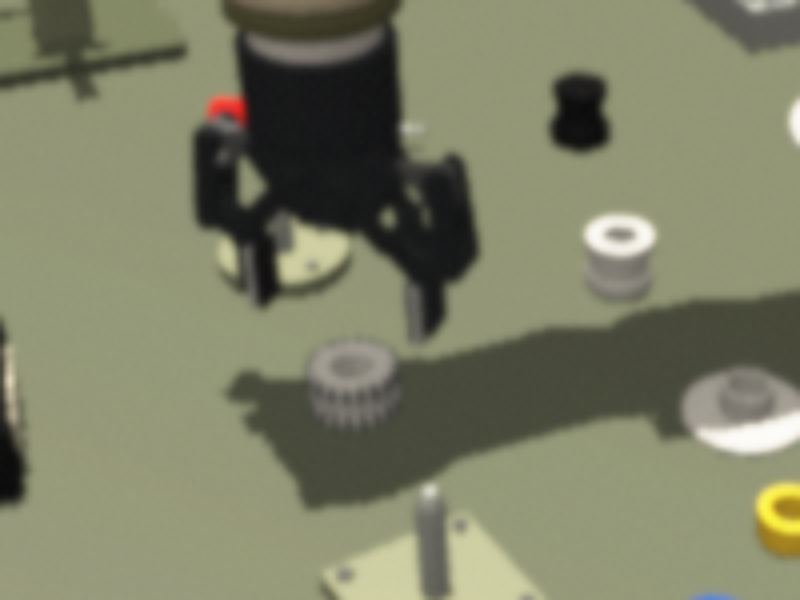

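The two views still conflict with the stated height. A safe way to settle it is to close the fingers here. If the pose is right they'll stop on the 50 mm sprocket.

Call:
step_arm --steps '[0,0,0,0,0.5,0,0,0,0,0.5,0,0,0,0,0.5,0,0,0,0,0.5,0,0,0,0,0.5,0,0,0,0,0.5,0,0,0,0,0.5]' --grip_force 20

```text
t: 6.2
eef_pos: [640.3, -98.4, 4.0]
eef_rot: [0.0, 0.924, -0.382, -0.0]
wrist_force: [-0.3, -0.1, 0.7]
finger_gap: 42.3
```

Run:
```python
from h import *
go(640.5,-98.5,4)
tips()
for n in("top","scene"):
  grab_frame(n)
  for lab in("sprocket","round_pin","square_pin","roller","flange"):
    for d in silhouettes(n,lab)[:1]: print(n,lab,round(d["conf"],2),d["location"],fit(n,lab,d["mask"])[0].round(1),d["mask"].sum())
```

```text
tcp [640.3 -98.4   4. ] F [-0.3 -0.1  0.7] gap 42.3 t 6.2 tilt [-0. -0. -1.]
shift cm [ 0.02 -0.    0.  ] turn 0.0
{171: 163, 173: 168, 175: 172, 177: 177, 179: 180, 181: 182, 183: 182, 185: 183, 187: 185, 189: 193, 191: 188, 193: 199, 195: 202, 197: 200, 199: 192, 201: 176, 203: 176, 205: 177, 207: 180, 209: 184, 211: 187, 213: 192, 215: 195, 217: 205, 219: 204, 221: 201, 223: 192, 225: 191, 227: 188, 229: 186, 231: 181, 233: 173}
top square_pin 0.96 [260.6, 164.1] [653.   67.6] 716
top flange 0.86 [284.1, 237.7] [449.5  -1.1] 402
scene sprocket 0.62 [208.0, 213.9] [639.7 -96.5] 483
scene round_pin 0.52 [199.3, 185.5] [ 635.  -238.6] 258
scene square_pin 0.76 [227.9, 266.5] [653.   67.6] 1528
scene roller 0.73 [275.9, 182.0] [ 455.8 -148. ] 337
scene flange 0.96 [306.1, 223.9] [450.   -1.7] 550
```

The gap shut to 42 mm, below 50, with nothing gripped. So the tips really are above the sprocket and the reported TCP height is off by about 35–40 mm. I'll reopen and lower further, checking force and picture.

Call:
step_arm --steps '[0,0,0,0,1,0,0,0,0,1,0,0,0,0,1,0,0,0,0,1,0,0,0,0,1,0,0,0.5,0,1,0,0,0.5,0,1,0,0,0.5,0,1,0,0,0.5,0,1,0,0,0,0,1,0,0,0,0,1]'

```text
t: 7.95
eef_pos: [640.2, -98.3, -16.2]
eef_rot: [0.0, 0.924, -0.382, -0.0]
wrist_force: [0.5, 0.4, 0.3]
finger_gap: 85.5
```

Run:
```python
from h import *
go(640.5,-98.5,4)
tips()
im=grab_frame("scene")
cv2.imwrite("pics/i.png",cv2.resize(im[120:270,120:320,::-1],(800,600)))
```

```text
tcp [640.2 -98.3 -16.2] F [0.5 0.4 0.3] gap 85.5 t 8.0 tilt [-0.  0. -1.]
shift cm [ 0.03 -0.   -2.02] turn 0.0
{171: 183, 173: 184, 175: 184, 177: 185, 179: 191, 181: 195, 183: 189, 185: 202, 187: 203, 189: 201, 191: 181, 193: 181, 195: 182, 197: 184, 199: 184, 201: 183, 203: 184, 205: 187, 207: 186, 209: 186, 211: 186, 213: 188, 215: 190, 217: 191, 219: 193, 221: 195, 223: 198, 225: 201, 227: 212, 229: 213, 231: 212, 233: 211, 235: 196, 237: 194, 239: 191}
```

View pics/i.png

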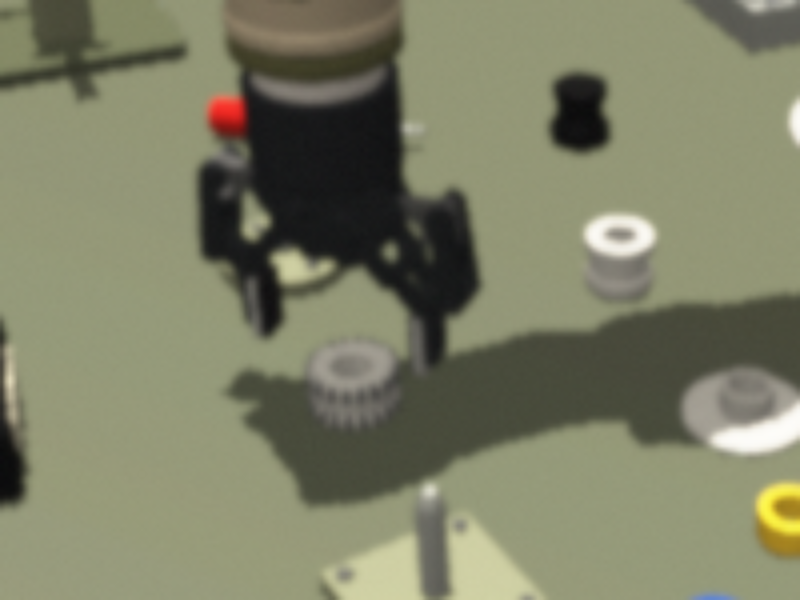

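No contact at reported z=-16. The tips at (187,203) and (227,213) fit a true tip height of 33, so true TCP z is about the reported value + 36, and x,y agree. I'll go down to reported -32 and grip.

Call:
step_arm --steps '[0,0,0.5,0,1,0,0,0.5,0,1,0,0,0.3,0,1,0,0,0.3,0,1,0,0,0,0,0.4,0,0,0,0,0.4,0,0,0,0,0.4,0,0,0,0,0.4,0,0,0,0,0.4,0,0,0,0,0.4,0,0,0,0,0.4]' --grip_force 30

```text
t: 9.15
eef_pos: [640.4, -98.3, -31.7]
eef_rot: [-0.0, 0.924, -0.382, 0.0]
wrist_force: [-1.4, 0.9, 4.8]
finger_gap: 48.0
```

Run:
```python
from h import *
go(635,-247.5,60)
tips()
```

```text
tcp [640.4 -98.3 -31.7] F [-1.4  0.9  4.8] gap 48.0 t 9.2 tilt [ 0. -0. -1.]
shift cm [10.16 10.93 -9.17] turn 0.0
{173: 178, 175: 183, 177: 189, 179: 193, 181: 196, 183: 196, 185: 197, 187: 198, 189: 201, 191: 201, 193: 217, 195: 217, 197: 207, 199: 192, 201: 191, 203: 191, 205: 191, 207: 192, 209: 196, 211: 198, 213: 230, 215: 229, 217: 226, 219: 223, 221: 225, 223: 222, 225: 221, 227: 221, 229: 203, 231: 200, 233: 193, 235: 185}
```

Call:
step_arm --steps '[0,0,-1,0,0.4,0,0,-2,0,0.4,0,0,-3,0,0.4,0,0,-3,0,0.4,2,2.2,0,0,0.4,2,2.2,0,0,0.4,2,2.2,0,0,0.4,2,2.2,0,0,0.4,2.15,2.2,0,0,0.4,0,0,0,0,0.4,0,0,0,0,0.4,0,0,0,0,0.4]'

```text
t: 10.4
eef_pos: [634.5, -246.6, 58.2]
eef_rot: [-0.0, 0.924, -0.382, -0.0]
wrist_force: [-0.4, 0.6, -2.8]
finger_gap: 47.9
```

Run:
```python
from h import *
go(634.5,-248,60)
im=grab_frame("scene")
for d in silhouettes("scene","sprocket")[:2]: print(d["conf"],d["location"],[fit("scene","sprocket",d["mask"],z)[0].round(1).tolist() for z in(85,90,95)],d["mask"].sum())
cv2.imwrite("pics/j.png",cv2.resize(im[100:220,120:280,::-1],(800,600)))
```

```text
tcp [ 634.5 -246.6   58.2] F [-0.4  0.6 -2.8] gap 47.9 t 10.4 tilt [-0.     0.001 -1.   ]
shift cm [ 0.1   0.1  -0.18] turn 0.001
0.9 [182.8, 147.0] [[635.8, -255.4], [637.8, -245.8], [639.9, -236.2]] 284
```

View pics/j.png

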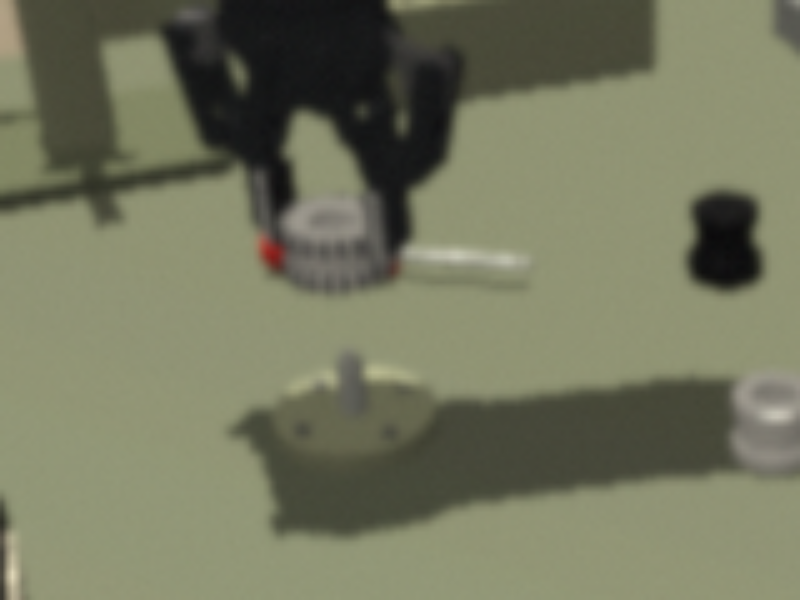

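Sprocket is held level above the round pin (drum at crop (335,250), pin tip (350,360)). Lowering.

Call:
step_arm --steps '[0.1,0.1,1.5,0,0.4,0,0,1.5,0,0.4,0,0,0.5,0,0.4,0,0,0.5,0,0.4,0,0,0.5,0,0.4,0,0,0.5,0,0.4,0,0,0.5,0,0.4,0,0,0.5,0,0.4,0,0,0,0,0.4,0,0,0,0,0.4]'

```text
t: 11.5
eef_pos: [634.4, -249.3, -2.0]
eef_rot: [0.0, 0.924, -0.382, -0.0]
wrist_force: [0.5, 0.0, -2.3]
finger_gap: 47.5
```

Call:
step_arm --steps '[0,0,0.5,0,0.4,0,0,0.5,0,0.4,0,0,0.3,0,0.4,0,0,0.2,0,0.4,0,0,0.1,0,0.4,0,0,0,0,0.4,0,0,0,0,0.4]'

```text
t: 12.2
eef_pos: [634.5, -249.4, -17.8]
eef_rot: [0.0, 0.924, -0.382, 0.0]
wrist_force: [0.0, 0.0, -2.8]
finger_gap: 48.1
```

Call:
step_arm --steps '[0,0,0.1,0,0.4,0,0,0.1,0,0.4,0,0,0,0,0.4,0,0,0,0,0.4]'

```text
t: 12.6
eef_pos: [634.5, -249.4, -19.7]
eef_rot: [0.0, 0.924, -0.383, 0.0]
wrist_force: [0.1, 0.4, 2.1]
finger_gap: 48.2
```

Call:
step_arm --steps '[0,0,0,0,0.7,0,0,0,0,1,0,0,0,0,1,0,0,0,0,1,0,0,-1,0,1,0,0,-2,0,1,0,0,-3,0,1,0,0,-4,0,1,0,0,0,0,1,0,0,0,0,1]'

```text
t: 13.6
eef_pos: [635.1, -249.7, 81.8]
eef_rot: [-0.0, 0.924, -0.383, 0.001]
wrist_force: [-0.0, -0.6, -0.9]
finger_gap: 85.6
```

Run:
```python
from h import *
go(449.5,-1.3,80)
grab_frame("scene")
for d in silhouettes("scene","sprocket")[:2]: print(d["conf"],d["location"],fit("scene","sprocket",d["mask"],12)[0].round(1).tolist(),fit("scene","sprocket",d["mask"],12)[1:])
```

```text
tcp [ 635.1 -249.7   81.8] F [-0.  -0.6 -0.9] gap 85.6 t 13.6 tilt [ 0.003 -0.001 -1.   ]
shift cm [-30.68  -4.45   0.11] turn 0.0
0.6 [185.9, 175.5] [636.3, -247.6] (np.uint64(376), np.float64(377.6875))
```

Call:
step_arm --steps '[-3.8,-0.56,0,0,1,-3.8,-0.56,0,0,1,-3.8,-0.56,0,0,1,-3.8,-0.56,0,0,1,-3.8,-0.56,0,0,1,-3.8,-0.56,0,0,1,-3.8,-0.56,0,0,1,-3.8,-0.53,0,0,1,0,0,2,0,1,0,0,2,0,1,0,0,0,0,1,0,0,0,0,1]'

```text
t: 14.9
eef_pos: [450.0, -3.1, 39.5]
eef_rot: [0.001, 0.924, -0.382, -0.001]
wrist_force: [0.1, 0.0, -0.6]
finger_gap: 85.1
```

Run:
```python
from h import *
go(449.5,-1.3,-20)
im=grab_frame("scene")
cv2.imwrite("pics/k.png",cv2.resize(im[140:290,170:370,::-1],(800,600)))
```

```text
tcp [450.   -3.1  39.5] F [ 0.1  0.  -0.6] gap 85.1 t 14.9 tilt [-0.003 -0.    -1.   ]
shift cm [-0.15 -0.1   5.95] turn 0.001
```

View pics/k.png

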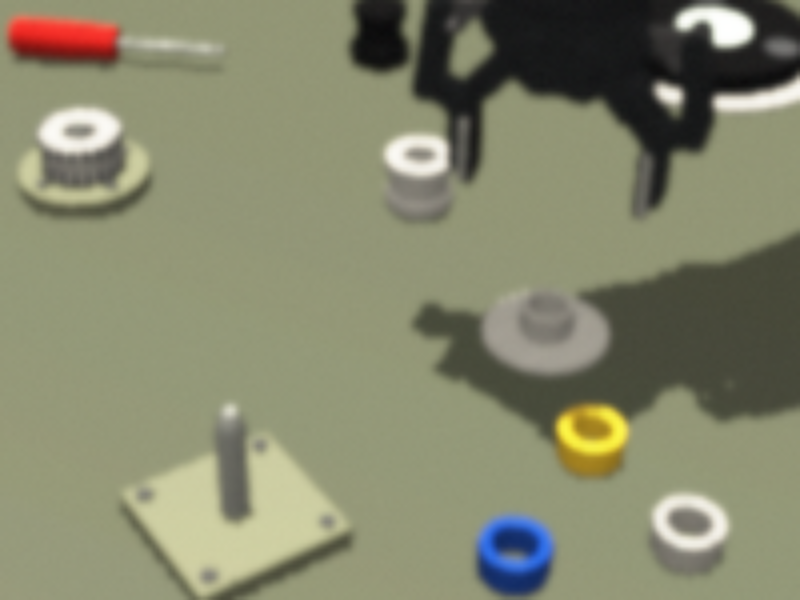

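The sprocket sits flat on the round pin at (80,145) and the fingers are centred over the flange hub at (547,315). Descending to grip.

Call:
step_arm --steps '[-0.15,-0.1,1.5,0,1,0,0,1.5,0,1,0,0,1.5,0,1,0,0,1,0,1,0,0,0.4,0,1,0,0,0,0,1,0,0,0,0,0.2,0,0,0,0,0.2,0,0,0,0,0.2,0,0,0,0,0.2,0,0,0,0,0.2,0,0,0,0,0.2]'

```text
t: 16.15
eef_pos: [450.3, -0.9, -17.1]
eef_rot: [-0.0, 0.924, -0.382, 0.0]
wrist_force: [-4.4, 1.8, 31.4]
finger_gap: 16.8
```

Call:
step_arm --steps '[0,0,0,0,0.2,0,0,0,0,0.2,0,0,0,0,0.2]'

```text
t: 16.45
eef_pos: [450.3, -0.9, -17.1]
eef_rot: [-0.0, 0.924, -0.382, 0.0]
wrist_force: [-4.9, 2.7, 31.2]
finger_gap: 17.0
```

Run:
```python
from h import *
go(653,67,80)
tips(260,350,150,290)
```

```text
tcp [450.3  -0.9 -17.1] F [-4.9  2.7 31.2] gap 17.0 t 16.4 tilt [ 0.001  0.    -1.   ]
shift cm [  9.56 -19.12  -9.7 ] turn 0.001
{280: 179, 282: 185, 284: 188, 286: 191, 288: 195, 290: 197, 292: 197, 294: 197, 296: 199, 298: 211, 300: 202, 302: 214, 304: 200, 306: 188, 308: 188, 310: 189, 312: 204, 314: 216, 316: 213, 318: 204, 320: 203, 322: 204, 324: 204, 326: 202, 328: 200, 330: 197, 332: 195, 334: 193, 336: 191, 338: 189, 340: 185, 342: 161, 344: 161, 346: 162, 348: 162}
```

The fingers closed on top of the hub (17 mm gap, 31 N), so that confirms the +36..39 offset. I need to grip about 13 mm lower. I'll lift, reopen and go to reported -33.

Call:
step_arm --steps '[0,0,-1.5,0,0.2,0,0,-1.5,0,1,0,0,0,0,1,0,0,0,0,1,0,0,0,0,1,0,0,0,0,1,0,0,0,0,1,0,0,0,0,1,0,0,0,0,1,0,0,0,0,1]'

```text
t: 17.5
eef_pos: [450.6, -1.2, 11.2]
eef_rot: [0.0, 0.924, -0.382, -0.0]
wrist_force: [-0.5, -0.5, -0.5]
finger_gap: 85.5
```

Run:
```python
from h import *
im=grab_frame("scene")
for d in silhouettes("scene","flange")[:2]: print(d["conf"],d["location"],fit("scene","flange",d["mask"]))
go(449.7,-1.3,-33)
```

```text
0.68 [307.6, 222.7] (array([ 4.49573138e+02, -2.07204743e-01]), np.uint64(501), np.float64(572.0625))
tcp [450.6  -1.2  11.3] F [-0.3 -0.2  0.3] gap 85.6 t 17.6 tilt [-0.001 -0.    -1.   ]
shift cm [-0.06  0.07  4.43] turn 0.0
```

Call:
step_arm --steps '[0,0,1,0,1,0,0,1,0,1,0,0,1,0,1,0,0,0.7,0,1,0,0,0.5,0,1,0,0,0.2,0,1,0,0,0,0,1,0,0,0,0,0.6,0,0,0,0,0.6,0,0,0,0,0.45,0,0,0,0,0.45,0,0,0,0,0.45]'

```text
t: 18.8
eef_pos: [450.6, -1.3, -31.5]
eef_rot: [0.0, 0.924, -0.382, -0.0]
wrist_force: [-0.2, 0.1, -0.0]
finger_gap: 38.6
```

Call:
step_arm --steps '[0,0,0,0,0.2,0,0,0,0,0.2,0,0,0,0,0.2,0,0,0,0,0.2,0,0,0,0,0.2]'

```text
t: 19.3
eef_pos: [450.6, -1.3, -31.3]
eef_rot: [0.0, 0.924, -0.382, -0.0]
wrist_force: [0.1, -0.3, 5.7]
finger_gap: 28.7
```

Call:
step_arm --steps '[0,0,-0.5,0,0.2,0,0,-1,0,0.2,0,0,-2,0,0.2,0,0,-3,0,0.2,0,0,-3,0,0.2,1,-2,0,0,0.2,1.6,-3.2,0,0,0.2,1.6,-3.2,0,0,0.2,1.6,-3.2,0,0,0.2,1.6,-3.2,0,0,0.2,1.6,-3.2,0,0,0.2,0.55,-1.1,0,0,0.2]'

```text
t: 20.5
eef_pos: [655.9, 67.7, 63.4]
eef_rot: [-0.001, 0.924, -0.383, 0.0]
wrist_force: [-1.5, 0.1, -0.4]
finger_gap: 28.8
```

Call:
step_arm --steps '[0,0,0,0,0.2,0,0,0,0,0.2,0,0,0,0,0.2]'

```text
t: 20.8
eef_pos: [651.5, 65.4, 63.1]
eef_rot: [0.001, 0.924, -0.383, -0.001]
wrist_force: [-0.8, -0.5, -1.3]
finger_gap: 28.9
```

Run:
```python
from h import *
go(653.8,66.7,63)
im=grab_frame("scene")
for d in silhouettes("scene","flange")[:1]: print(d["conf"],d["location"],fit("scene","flange",d["mask"],95))
print(proj("scene",[[653,67,72],[653,67,95]]))
cv2.imwrite("pics/l.png",cv2.resize(im[160:310,140:340,::-1],(800,600)))
```

```text
tcp [651.5  65.4  63.1] F [-0.8 -0.5 -1.3] gap 28.9 t 20.8 tilt [-0.002 -0.001 -1.   ]
shift cm [ 0.07 -0.25  0.01] turn 0.0
0.59 [225.1, 236.1] (array([656.98193697,  69.42789628]), np.uint64(682), np.float64(943.9375))
[[226.89834671 242.24979474]
 [226.24836562 232.16903111]]
```

View pics/l.png

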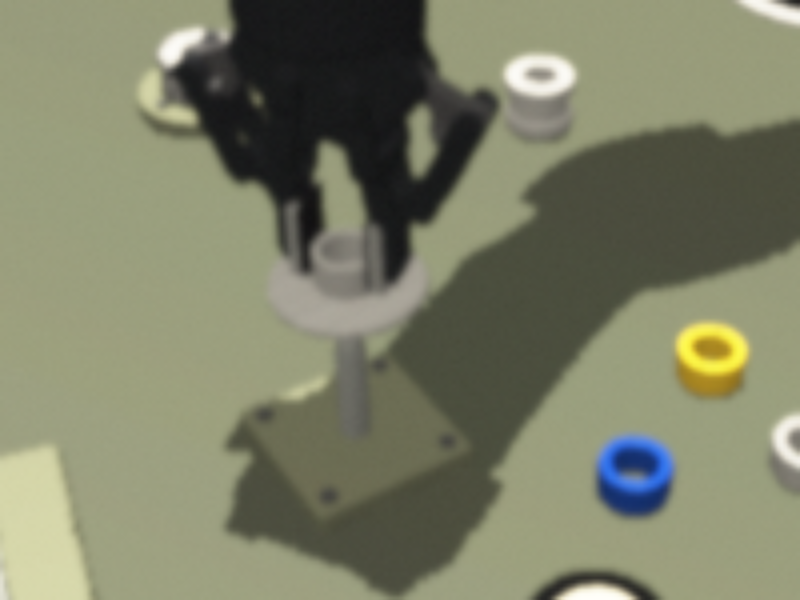

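The flange disc at crop (348,287) is directly over the pin and level. Lowering.

Call:
step_arm --steps '[0,-0.1,1,0,0.2,0,0,0.5,0,0.2,0,0,0.5,0,0.2,0,0,0.5,0,0.2,0,0,0.7,0,0.2,0,0,0.8,0,0.2,0,0,0.8,0,0.2,0,0,0.8,0,0.2,0,0,0.7,0,0.2,0,0,0,0,0.2,0,0,0,0,0.2]'

```text
t: 22.0
eef_pos: [653.7, 67.1, 0.0]
eef_rot: [0.0, 0.924, -0.382, -0.0]
wrist_force: [-0.1, -0.8, -0.7]
finger_gap: 28.9
```

Call:
step_arm --steps '[0,0,0.6,0,0.2,0,0,0.5,0,0.2,0,0,0.4,0,0.2,0,0,0.2,0,0.2,0,0,0.1,0,0.2,0,0,0,0,0.2,0,0,0,0,0.2]'

```text
t: 22.7
eef_pos: [653.9, 67.0, -17.7]
eef_rot: [0.0, 0.924, -0.382, -0.0]
wrist_force: [-0.2, 0.5, -1.7]
finger_gap: 28.9
```

Call:
step_arm --steps '[0,0,0.1,0,0.2,0,0,0,0,0.2,0,0,0,0,0.2]'

```text
t: 23.0
eef_pos: [653.8, 67.0, -18.8]
eef_rot: [0.0, 0.924, -0.382, -0.0]
wrist_force: [-0.3, -0.5, -1.6]
finger_gap: 29.2
```

Call:
step_arm --steps '[0,0,0.1,0,0.2,0,0,0,0,0.2,0,0,0,0,0.2]'

```text
t: 23.3
eef_pos: [653.9, 67.0, -19.2]
eef_rot: [0.0, 0.924, -0.382, -0.0]
wrist_force: [-1.6, -1.2, 5.1]
finger_gap: 29.5
```

Call:
step_arm --steps '[0,0,0,0,0.5,0,0,0,0,0.8,0,0,0,0,0.8,0,0,0,0,0.8,0,0,-2,0,0.8,0,0,-3,0,0.8,0,0,-4,0,0.8,0,0,-2,0,0.8,0,0,0,0,0.65]'

```text
t: 24.2
eef_pos: [655.7, 67.5, 93.4]
eef_rot: [-0.001, 0.924, -0.383, 0.002]
wrist_force: [-0.3, 0.9, 0.2]
finger_gap: 56.3
```

Call:
step_arm --steps '[-3.4,1,0,0,0.65,-3.4,1,0,0,0.65,-3.4,1,0,0,0.65,-3.4,1,0,0,0.65,-3.4,1,0,0,0.65,-3.2,1.1,0,0,0.65,0,0,2,0,0.65,0,0,2,0,0.65,0,0,0,0,0.65,0,0,0,0,0.65,0,0,0,0,0.65]'

```text
t: 25.3
eef_pos: [468.1, 166.7, 50.7]
eef_rot: [0.0, 0.924, -0.383, -0.0]
wrist_force: [0.1, 0.9, 0.4]
finger_gap: 55.4
```

Run:
```python
from h import *
go(467.7,166.3,-36)
im=grab_frame("scene")
for l in("flange","spacer"):
  for d in silhouettes("scene",l)[:3]: print(l,d["conf"],d["location"],fit("scene",l,d["mask"],12 if l=="flange" else 0))
cv2.imwrite("pics/m.png",cv2.resize(im[170:320,190:390,::-1],(800,600)))
```

```text
tcp [468.1 166.7  50.7] F [0.1 0.9 0.4] gap 55.4 t 25.3 tilt [-0.001 -0.    -1.   ]
shift cm [0.   0.05 8.67] turn 0.0
flange 0.58 [230.5, 270.9] (array([655.3628132 ,  69.79862654]), np.uint64(697), np.float64(886.875))
spacer 0.76 [319.7, 252.2] (array([476.8896614 ,  92.92189717]), np.uint64(246), np.float64(281.0625))
spacer 0.5 [336.9, 272.7] (array([468.91198022, 166.71883681]), np.uint64(275), np.float64(329.5625))
spacer 0.25 [187.9, 151.4] (array([ 593.71116732, -416.97717996]), np.uint64(273), np.float64(131.8125))
```

View pics/m.png

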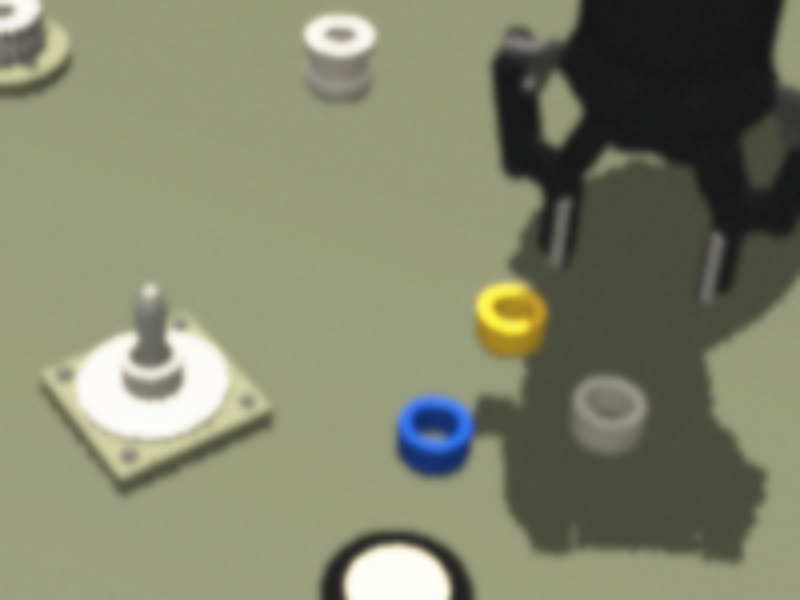

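Flange is flat on the square base (crop (150,385)) and the silver spacer is at (608,415) with clear finger space around it. Descending.

Call:
step_arm --steps '[0,0,2,0,0.65,0,0,2,0,0.65,0,0,2,0,0.65,0,0,1.2,0,0.65,0,0,0.8,0,0.65,0,0,0.4,0,0.65,0,0,0.2,0,0.65,0,0,0,0,0.65,0,0,0,0,0.65]'

```text
t: 26.35
eef_pos: [468.0, 166.6, -35.3]
eef_rot: [0.0, 0.924, -0.383, -0.0]
wrist_force: [-0.1, 0.3, 0.3]
finger_gap: 55.3
```

Call:
step_arm --steps '[0,0,0,0,0.45,0,0,0,0,0.45,0,0,0,0,0.25,0,0,0,0,0.25,0,0,0,0,0.25,0,0,0,0,0.25,0,0,0,0,0.25]'

```text
t: 27.05
eef_pos: [467.9, 166.6, -35.2]
eef_rot: [0.0, 0.924, -0.382, -0.0]
wrist_force: [-0.7, -0.8, 7.4]
finger_gap: 33.3
```

Run:
```python
from h import *
go(653.9,67,75)
```

```text
tcp [467.9 166.6 -35.2] F [-0.7 -0.8  7.4] gap 33.3 t 27.1 tilt [-0. -0. -1.]
shift cm [ 20.2   -6.09 -11.02] turn 0.001
```

Call:
step_arm --steps '[0,0,-0.5,0,0.25,0,0,-1.5,0,0.25,0,0,-3,0,0.25,0,0,-3,0,0.25,0,0,-3.5,0,0.25,2,-0.6,0,0,0.25,3.4,-1,0,0,0.25,3.4,-1,0,0,0.25,3.4,-1,0,0,0.25,3.4,-1,0,0,0.25,3,-1,0,0,0.25,1.6,-0.5,0,0,0.25]'

```text
t: 28.25
eef_pos: [655.9, 64.6, 79.2]
eef_rot: [0.0, 0.923, -0.384, -0.0]
wrist_force: [0.6, 0.6, -1.5]
finger_gap: 32.9
```

Call:
step_arm --steps '[0,0,0,0,0.25,0,0,0,0,0.25,0,0,0,0,0.25,0,0,0,0,0.25]'

```text
t: 28.65
eef_pos: [652.9, 67.9, 79.4]
eef_rot: [0.0, 0.924, -0.382, -0.001]
wrist_force: [-0.7, 0.2, -0.5]
finger_gap: 32.9
```

Run:
```python
from h import *
go(653.7,67,75)
im=grab_frame("scene")
z=observe()["eef_pos"][2]+35.2
for d in silhouettes("scene","spacer")[:3]: print(d["conf"],d["location"],fit("scene","spacer",d["mask"],z)[0],z,d["mask"].sum())
print(proj("scene",[[653,67,z+9]]))
```

```text
tcp [652.9  67.9  79.4] F [-0.7  0.2 -0.5] gap 32.9 t 28.6 tilt [-0.001 -0.    -1.   ]
shift cm [0.12 0.01 0.44] turn 0.002
0.78 [224.1, 219.8] [656.22929937  68.24700529] 114.6457556276685 299
0.61 [297.1, 278.0] [606.46354048 238.94757363] 114.6457556276685 322
0.49 [316.9, 249.5] [550.82609849 198.53304185] 114.6457556276685 210
[[225.40146437 219.03416983]]
```

Call:
step_arm --steps '[0.06,0,1.5,0,0.25,0,0,1.5,0,0.25,0,0,0.5,0,0.25,0,0,0.5,0,0.25,0,0,0.5,0,0.25,0,0,0.5,0,0.25,0,0,0.8,0,0.25,0,0,0.8,0,0.25,0,0,0.5,0,0.25,0,0,0,0,0.25,0,0,0,0,0.25]'

```text
t: 29.85
eef_pos: [654.2, 66.6, 8.1]
eef_rot: [0.0, 0.924, -0.382, -0.0]
wrist_force: [0.1, 0.5, -0.0]
finger_gap: 33.3
```

Call:
step_arm --steps '[0,0,0.4,0,0.25,0,0,0.2,0,0.25,0,0,0.1,0,0.25,0,0,0,0,0.25,0,0,0,0,0.25]'

```text
t: 30.35
eef_pos: [654.3, 66.6, 1.2]
eef_rot: [0.0, 0.924, -0.382, -0.0]
wrist_force: [0.2, 0.7, 0.1]
finger_gap: 33.1
```

Call:
step_arm --steps '[0,0,0.1,0,0.25,0,0,0.1,0,0.25,0,0,0,0,0.25,0,0,0,0,0.25]'

```text
t: 30.75
eef_pos: [654.2, 66.6, -0.9]
eef_rot: [0.0, 0.924, -0.382, -0.0]
wrist_force: [-0.9, 0.4, -0.4]
finger_gap: 33.0
```

Call:
step_arm --steps '[0,0,0.1,0,0.25,0,0,0,0,0.25,0,0,0,0,0.25]'

```text
t: 31.05
eef_pos: [654.3, 66.6, -1.2]
eef_rot: [0.0, 0.924, -0.382, -0.0]
wrist_force: [-2.0, -1.3, 6.3]
finger_gap: 33.0
```

Call:
step_arm --steps '[0,0,0,0,0.5,0,0,0,0,0.8,0,0,0,0,0.8,0,0,0,0,0.8,0,0,-2,0,0.8,0,0,-3,0,0.8,0,0,-4,0,0.8,0,0,0,0,0.8,0,0,0,0,0.8]'

```text
t: 31.95
eef_pos: [654.9, 66.5, 89.0]
eef_rot: [-0.0, 0.924, -0.383, 0.001]
wrist_force: [0.3, -1.5, -0.1]
finger_gap: 68.5
```

Call:
step_arm --steps '[0.14,3.65,0,0,0.8,0.14,3.65,0,0,0.8,0.14,3.65,0,0,0.8,0.14,3.65,0,0,0.8,0.14,3.65,0,0,0.8,0.14,3.65,0,0,0.8,0.14,3.65,0,0,0.8,0.14,3.65,0,0,0.8,0,0,2,0,0.8,0,0,0,0,0.8,0,0,0,0,0.8,0,0,0,0,0.8]'

```text
t: 33.15
eef_pos: [456.5, -146.9, 68.5]
eef_rot: [0.0, 0.924, -0.382, -0.0]
wrist_force: [0.2, -0.1, 0.3]
finger_gap: 68.6
```

Run:
```python
from h import *
go(455.5,-148,-35)
im=grab_frame("scene")
for l,z in(("flange",12),("spacer",34),("roller",0)):
  for d in silhouettes("scene",l)[:2]: print(l,d["conf"],d["location"],fit("scene",l,d["mask"],z))
cv2.imwrite("pics/n.png",cv2.resize(im[140:290,170:370,::-1],(800,600)))
```

```text
tcp [ 456.5 -146.9   68.5] F [ 0.2 -0.1  0.3] gap 68.6 t 33.1 tilt [-0.001  0.    -1.   ]
shift cm [1.000e-02 1.500e-01 1.035e+01] turn 0.002
flange 0.97 [230.9, 269.2] (array([656.53193487,  73.52460352]), np.uint64(575), np.float64(897.125))
spacer 0.57 [316.3, 251.2] (array([498.59341558, 123.86059085]), np.uint64(257), np.float64(321.375))
spacer 0.56 [297.2, 279.1] (array([565.70771145, 173.57396484]), np.uint64(295), np.float64(389.0))
roller 0.77 [273.8, 180.7] (array([ 455.32550677, -148.16853732]), np.uint64(306), np.float64(337.5625))
```

View pics/n.png

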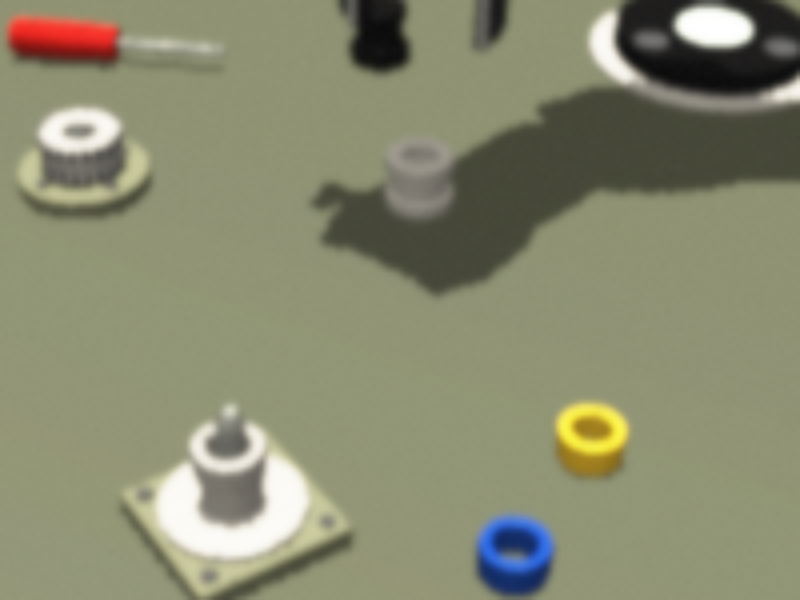

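Spacer is flat on the flange hub at (228,470) and the roller stands at (419,178). Descending on the roller.

Call:
step_arm --steps '[0,0.12,2,0,0.8,0,0,2,0,0.8,0,0,2,0,0.8,0,0,2,0,0.8,0,0,1.2,0,0.8,0,0,0.7,0,0.8,0,0,0.3,0,0.8,0,0,0,0,0.8,0,0,0,0,0.6,0,0,0,0,0.6]'

```text
t: 34.35
eef_pos: [455.2, -149.0, -33.0]
eef_rot: [0.0, 0.924, -0.383, 0.0]
wrist_force: [-0.2, 0.5, -0.3]
finger_gap: 51.0
```

Call:
step_arm --steps '[0,0,0,0,0.35,0,0,0,0,0.35,0,0,0,0,0.35,0,0,0,0,0.35,0,0,0,0,0.35,0,0,0,0,0.35]'

```text
t: 34.95
eef_pos: [455.1, -149.0, -32.9]
eef_rot: [0.0, 0.924, -0.383, 0.0]
wrist_force: [-0.4, 0.1, 7.4]
finger_gap: 40.9
```

Run:
```python
from h import *
go(654,66.8,90)
```

```text
tcp [ 455.1 -149.   -32.9] F [-0.4  0.1  7.4] gap 40.9 t 35.0 tilt [ 0.    -0.001 -1.   ]
shift cm [ -1.19 -29.32 -12.3 ] turn 0.0
```

Call:
step_arm --steps '[0,0,-0.5,0,0.35,0,0,-1.8,0,0.35,0,0,-3,0,0.35,0,0,-3.5,0,0.35,0,0,-3.5,0,0.35,0,-2,0,0,0.35,-0.2,-4,0,0,0.35,-0.2,-4,0,0,0.35,-0.2,-4,0,0,0.35,-0.2,-4,0,0,0.35,-0.2,-4,0,0,0.35,-0.2,-4,0,0,0.35]'

```text
t: 36.15
eef_pos: [630.7, 44.6, 89.5]
eef_rot: [0.0, 0.924, -0.383, -0.001]
wrist_force: [1.1, -0.0, -1.5]
finger_gap: 41.1
```

Call:
step_arm --steps '[-0.2,-2.2,0,0,0.35,0,-1.05,0,0,0.35,0,0,0,0,0.35,0,0,0,0,0.35,0,0,0,0,0.35,0,0,0,0,0.35]'

```text
t: 36.75
eef_pos: [651.3, 66.5, 89.3]
eef_rot: [0.001, 0.924, -0.383, -0.0]
wrist_force: [-0.0, 0.4, -1.2]
finger_gap: 41.0
```

Run:
```python
from h import *
go(654,66.8,90)
im=grab_frame("scene")
z=observe()["eef_pos"][2]+32.9
for d in silhouettes("scene","roller")[:2]: print(d["conf"],d["location"],fit("scene","roller",d["mask"],z),z)
```

```text
tcp [651.3  66.5  89.3] F [-0.   0.4 -1.2] gap 41.0 t 36.8 tilt [-0.001 -0.001 -1.   ]
shift cm [ 0.17 -0.21 -0.07] turn -0.001
0.81 [223.5, 211.8] (array([653.42439156,  66.12807363]), np.uint64(558), np.float64(721.6875)) 122.19526928167514
```

Call:
step_arm --steps '[0.12,-0.08,1.5,0,0.35,0,0,1.5,0,0.35,0,0,0.8,0,0.35,0,0,0.5,0,0.35,0,0,0.5,0,0.35,0,0,0.5,0,0.35,0,0,0.5,0,0.35,0,0,0,0,0.35,0,0,0,0,0.35]'

```text
t: 37.75
eef_pos: [653.3, 67.8, 31.2]
eef_rot: [0.0, 0.924, -0.382, -0.0]
wrist_force: [-0.6, -0.6, -0.9]
finger_gap: 40.8
```

Call:
step_arm --steps '[0,0,0.4,0,0.35,0,0,0.3,0,0.35,0,0,0.2,0,0.35,0,0,0,0,0.35,0,0,0,0,0.35]'

```text
t: 38.25
eef_pos: [653.1, 67.8, 22.1]
eef_rot: [0.0, 0.924, -0.382, -0.0]
wrist_force: [-0.6, -0.3, -1.1]
finger_gap: 41.1
```

Call:
step_arm --steps '[0,0,0.1,0,0.35,0,0,0.1,0,0.35,0,0,0,0,0.35,0,0,0,0,0.35]'

```text
t: 38.65
eef_pos: [653.2, 67.8, 20.1]
eef_rot: [0.0, 0.924, -0.382, -0.0]
wrist_force: [-0.6, -0.7, -1.8]
finger_gap: 40.9
```

Call:
step_arm --steps '[0,0,0.1,0,0.35,0,0,0,0,0.35,0,0,0,0,0.35]'

```text
t: 38.95
eef_pos: [653.3, 67.8, 19.3]
eef_rot: [0.0, 0.924, -0.382, -0.0]
wrist_force: [-0.4, 0.0, 0.5]
finger_gap: 40.8
```

Call:
step_arm --steps '[0,0,0.05,0,0.35,0,0,0,0,0.35,0,0,0,0,0.35]'

```text
t: 39.25
eef_pos: [653.4, 67.8, 19.2]
eef_rot: [0.0, 0.924, -0.382, -0.0]
wrist_force: [-1.3, -0.5, 5.1]
finger_gap: 41.0
```

Call:
step_arm --steps '[0,0,0,0,0.55,0,0,0,0,0.8,0,0,0,0,0.8,0,0,0,0,0.8,0,0,-2,0,0.8,0,0,-3,0,0.8,0,0,-4,0,0.8,0,0,-4,0,0.8,3,3,0,0,0.8,3,3,0,0,0.8,3,3,0,0,0.8,0,0,0,0,0.8]'

```text
t: 40.45
eef_pos: [652.8, -68.1, 147.9]
eef_rot: [0.003, 0.922, -0.387, -0.0]
wrist_force: [-0.7, -0.3, -0.9]
finger_gap: 68.7
```

Call:
step_arm --steps '[0,0,0,0,0.8,0,0,0,0,0.8]'

```text
t: 40.65
eef_pos: [653.3, -58.0, 148.8]
eef_rot: [-0.0, 0.924, -0.382, -0.0]
wrist_force: [-0.2, 0.3, 0.7]
finger_gap: 68.4
```

Run:
```python
from h import *
im=grab_frame("scene")
cv2.imwrite("pics/o.png",cv2.resize(im[130:400,130:450,::-1],(711,600)))
for l in("tin","oil","loupe","sprocket","roller"):
  for d in silhouettes("scene",l)[:1]: print(l,d["conf"],d["location"],fit("scene",l,d["mask"],{"roller":52,"sprocket":12}.get(l,0)))
print(observe()["eef_pos"],observe()["wrist_force"])
```

```text
tin 0.72 [290.9, 322.2] (array([608.48703424, 223.85215107]), np.uint64(1221), np.float64(1330.125))
oil 0.87 [408.6, 373.8] (array([510.28686758, 387.04791873]), np.uint64(1284), np.float64(1448.0))
sprocket 0.73 [190.6, 178.6] (array([ 634.38054294, -247.10370195]), np.uint64(316), np.float64(377.6875))
roller 0.7 [226.6, 242.9] (array([653.6883555 ,  68.81840023]), np.uint64(609), np.float64(651.125))
[653.4096489  -58.45494111 148.77273528] [ 0.64993398 -0.25163112  0.15294568]
```

View pics/o.png

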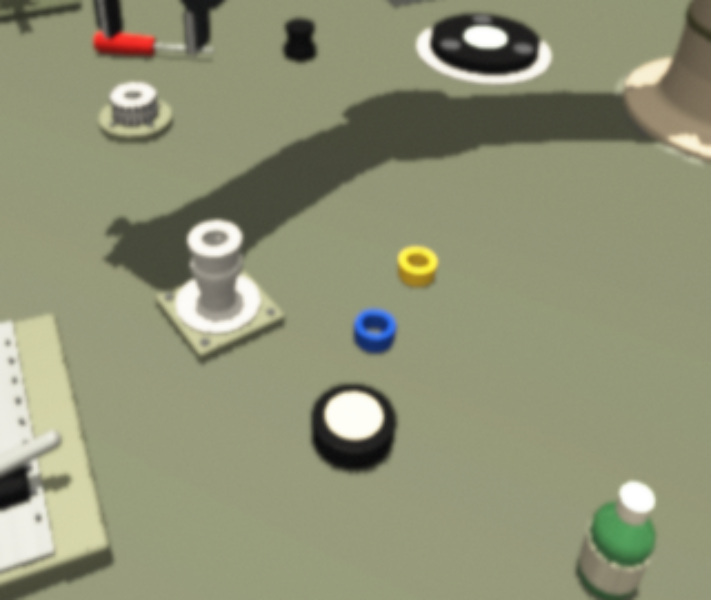

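The stack at (216,270) is flange, spacer, roller, all upright. The sprocket sits on the round pin at (135,108), the bystanders and coloured rings are where they were, and the arm is clear.

```bash
python3 -c "
from rig import *
print(finish_job())"
```

```text
the job is handed in; nothing more can be done
None
```

All four parts are on their pins and the job is handed in at about 41 s. The square pin carries the flange, then the spacer, then the waisted roller, and the sprocket is alone on the round pin. Each part was lowered until the wrist force showed contact, then released.

**Last checks:**
- **Placement:** the final picture shows the stack upright and the sprocket flat. The roller fits the pin axis to about 2 mm at its expected height, and the sprocket was level with its base plate.
- **Bystanders:** the tin and bottle measured within 1 mm of their starting places. The eyepiece was not found by the network in the last picture. It and the screwdriver look unmoved by eye, as do the blue and yellow rings.

**What disagreed or went wrong:**
- **Tool height:** the reported tool height was about 36 mm lower than the fingertips really were. I found this from the pictures and a test closing, and corrected for it.
- **First flange grip:** before I had the height offset right, the closing fingers pressed on top of the flange hub with about 31 N. That is under the 40 N limit if it counts as pressing. I lifted, gripped lower, and the flange had not shifted.

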